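# Lock the flashlight onto its charging pad

### The arm

A 6-joint arm with a two-finger parallel gripper is mounted at the origin on the work surface. World frame = base frame: x ahead of the robot, y to its left, z up, the work surface at z = 0. Lengths are in m, angles in degrees, forces in N, time in s.
With the tool pointing down it reaches from about 0.275 to 0.825 m from the base axis. Payload 5.2 kg.
Tool frame: the origin (TCP) lies on the front face of the gripper's body, between the roots of the fingers; the fingertips stand 84 mm ahead of it and the grasp point (between the pads) lies 65 mm ahead of it; z points along the fingers, y is the line along which they close (so a half turn about z gives the same grasp; the last joint's range is limited). The gripper opens to 93 mm and grips with 3 to 60 N. Pads are 15 mm wide; open, the fingers measure 128 mm over their backs; the gripper's body (75 mm by 188 mm) begins 65 mm behind the grasp point.
Start: joints at [-82.896, 14.817, 87.949, -0, 77.235, -11.62], TCP at [0.177, -0.521, 0.303] pointing down, gripper open.
Joint ranges: [-179.93, 179.93], [-52.35, 119.4], [10.71, 147.94], [-69.91, 249.91], [12.55, 155.21], [-178.61, 178.61]. Speed limits (degrees/s): [147.25, 147.25, 180, 180, 180, 180].

### API

Orientations are given as a 3x3 rotation matrix whose columns are the frame's x, y, z axes.
In Python, from rig import sensors, grab_frame, env, models gives the robot as it stands.
- The arm moves only by the tool drive_tool, never from a script. Its argument "plan" is one flat list of numbers, 6 for each row, row after row: the shift along the tool's x, y, z normalised to -1 to 1, where 1 is 0.25 m, then the turn, a rotation vector about the tool's x, y, z normalised to -1 to 1, where 1 is 60 degrees. In form: [tx, ty, tz, rx, ry, rz, tx, ty, tz, rx, ry, rz, ...]. A call has exactly 8 rows; each row is the pose to reach, as a shift and turn from the pose commanded when the call began, along the tool's axes at that moment; what a row does not reach only later rows make up. A row lasts 1/8 s, in which the tool goes at most 62.5 mm and 10.7 degrees, less where a joint would pass 70% of its speed; a pose out of reach is approached as far as the arm can. A call with a number of a shift or a turn outside -1 to 1 is refused whole. A call with a gripper value outside its range is refused whole. "hand" is the closure, from -1 (fully open) to 1 (shut), so that 0 is half open, set as the call begins (left out, the last holds). The fingers move at their own pace and stop on an object; the grip force is fixed at half the most. Time passes only in rows, so rows that repeat a pose let the fingers close, or fill a call up. It gives the time, the measured TCP pose, the force, the opening and the grip force at its end, in the units of the state.
- sensors.get_state(): the state, without advancing time (a new reading comes with each control period).
- grab_frame(name): name is "scene" or "top" or "wrist"; returns a dict with "pixels" (384x512x3 uint8, red, green, blue), "fx", "fy", "cx", "cy" (pixels), "R" (3x3) and "t" (3): a world point X has camera coordinates R X + t; the wrist camera has in their place "tool_from_camera" (4x4, takes a point from camera to tool coordinates, whose origin is the TCP and whose axes are the flange's). Camera axes: x right, y down, z forward; pixel columns grow to the right and rows downward; lengths in m; the calibration is good to about 2 mm. A picture is of the moment at which its call begins: read the wrist's pose just before it. There is no depth.
- env.job_done(): hands the job in; it is judged then, once.
Trained networks look in the newest picture that a camera, given by its name, has taken for a name from the list of things; names that differ only in an ending like _2 or _b are one class to them, and where a whole thing is asked for, a point or a joint stands for the part that bears it (a point fixed in the world has none). Each returns a list of dicts, best first, with "p" (0 to 1); they miss things now and then, are a little off and sometimes report something else, mostly with a low value. They report only what shows in the picture. A call takes as long as a camera call. They do not tell look-alikes from the thing itself.
- models.cut_out(camera, label): "mask" (384x512 bool, what is visible of it) and "box" ([left, top, width, height] in pixels, round what is visible of it).
- models.spot_point(camera, label): "point" ([row, column] in pixels: a listed point, or the origin of a listed thing).
The state is a dict: "time": time; "joints": joint angles; "dq": joint speeds; "joint_torque": joint torques, N m; "eef_pos": TCP position; "eef_rot": TCP orientation; "ft_force": force on the tool from outside, world axes, zero at the start; "torque": the same for the moment, N m; "gripper_width": finger opening in m; "gripper_force": force on a finger pad.
Only numpy, scipy, OpenCV 4.12 (cv2) and the standard library are available. Lean on these libraries where they do the work, as an engineer would, in place of code of your own. Each camera call takes 0.05 s, during which the arm holds its last target. There are 200 camera calls.

### The job

Lay the aluminium flashlight in the two saddles of its wooden charging dock, lens towards the green pad and with the knob still turned back, then turn the black knob clockwise until its red off-centre lobe bears on the flashlight's tail and presses it onto the sprung pad with about 12 N, never forcing it beyond 25 N. Leave it clamped like that, let go, and do not disturb anything else on the console.

Things in the scene. Friction and masses are not known exactly. Their poses are not given: they have to be found in the camera images.
- torch_center (a point): Centre of the loose aluminium flashlight (140 mm long, 0.13 to 0.25 kg), 16 mm above the table as it lies. Its x axis runs along the flashlight to the lens. Round barrel 26 mm in diameter from 35 mm behind the centre (tail side) to 32 mm ahead of it: grasp it there from above; both ends beyond that are octagonal, 32 mm across the flats, so it does not roll. The flat tail end has dark rings.
- torch_lens (a point): Centre of the flashlight's flat lens face, 70 mm ahead of torch_center.
- dock: Fixed light-wood charging dock, base plate 255 x 76 x 6 mm. Origin on the table under the point half-way between the two saddles; x runs level from the knob to the green pad, z up. Saddles at x = -62 to -38 and 38 to 62 mm: channels 37 mm wide centred on y = 0, floor 15 mm above the table, walls to 37 mm, flared lips to 46 mm. Only the base plate lies between them: room for fingers.
- dock_seat (a point): Fixed point of the dock, x = y = 0, 31 mm above the table. The flashlight's centre goes here, axis along the dock's x, lens to +x: laid within 3 mm of it along x, it fits freely between the turned-back lobe and the pad. Clamping then pushes it 6 to 12 mm towards +x from here.
- dock_pad (a point): Fixed point of the dock at x = 74 mm, 31 mm up: nearest place the face of the green sprung pad (30 mm across, in an aluminium housing) can have. The housing is set anew each time and not measured: the face is 0 to 5 mm beyond this point (+x). Pressed, the pad yields to +x at 5 N per mm, up to 8 mm.
- cam (a joint): Turn of the eccentric knob, rad, 0 to 2.35; 0 = fully back (starts at 0 to 0.25), growing clockwise seen from above. With the flashlight laid in, the lobe begins to press on the pad's spring at about 0.85 to 1.25 rad, as the pad is set; 12 N come about 0.2 rad later (some 60 N per rad). Stays where left. Bearing friction up to 0.2 N m; the lobe's force adds 0.02 to 0.03 N m per newton.
- cam_axis (a point): Fixed point on the knob's vertical axis: dock x = -91 mm, y = -13 mm, 31 mm up. The red lobe is a round disc, radius 24 mm, 24 to 38 mm above the table, its centre 14 mm off this axis in the direction (2.35 - joint value) rad from the dock's +x towards its +y; so it reaches to dock x = -67 mm + 14 mm * cos(2.35 - value).
- cam_grip (a point): Grip point of the knob, on its axis, 68 mm above the table, in the middle of a black upright bar 52 mm long, 12 mm wide and 28 mm tall (54 to 82 mm above the table). Its x axis is the bar's length and points the way the lobe does (white mark on that end); it turns with the knob.
- bowl: White ceramic key bowl, 150 mm across, 50 mm high, loose; leave it alone. Origin under its centre.
- keys: Steel key ring with a brass key lying in the bowl, about 50 mm long; leave it alone.
- case: Black hinged sunglasses case, 65 x 160 x 51 mm, loose; leave it alone. Origin under its centre.
- sunglasses: Black plastic sunglasses, 130 mm wide, 125 mm deep, 37 mm high, loose; leave them alone. Origin under the middle of the front frame.
- stopper: Green glass bottle stopper, 40 mm across, 69 mm high, standing loose; leave it alone. Origin under its centre.
- clip: Steel spring clip on a wooden stand, foot 60 x 60 mm, 128 mm high, standing loose and gripping nothing; leave it alone. Origin under its centre.
Mind the look-alikes: they are no part of the job. Leave any pink look-alike of the part that bears torch_center alone.

How it is judged (in metres and radians):
On the way, in this order (a step that is already met when the one before it is completed fails the run):
1. the flashlight lies in both saddles, lens towards the pad, out of the fingers, with the knob still turned back (below 0.5 rad) (z of torch_center in the frame of dock between 0.028 and 0.034 m and y of torch_center in the frame of dock between -0.005 and 0.005 m and angle between the x axis of torch_lens and the x axis of dock, either way round below 0.08 rad and x of torch_lens in the frame of dock above 0.055 m and value of joint cam below 0.5 rad and contact force between the fingers and torch below 0.05 N and linear speed of torch below 0.02 m/s), for 0.2 s.
2. the turned lobe bears on the flashlight's tail and presses it onto the pad with 7 to 18 N (z of torch_center in the frame of dock between 0.028 and 0.034 m and y of torch_center in the frame of dock between -0.005 and 0.005 m and angle between the x axis of torch_lens and the x axis of dock, either way round below 0.08 rad and x of torch_lens in the frame of dock above 0.055 m and value of joint cam above 0.7 rad and contact force between cam and torch between 7 and 18 N), for 0.2 s.
At the end, for the whole second after the job is handed in: The flashlight lies at rest in both saddles (axis 28 to 34 mm up, within 5 mm and 0.08 rad of the channel), lens to the pad, centre 2 to 16 mm past the dock's middle; the knob stands beyond 0.7 rad, its lobe bearing on the tail with 7 to 18 N (all of step 2 and x of torch_center in the frame of dock between 0.002 and 0.016 m and linear speed of torch below 0.01 m/s); the robot touches nothing.
It fails at once if the lobe is forced against the flashlight with more than 25 N (contact force between cam and torch above 25 N).
It fails at once if the bowl, case, sunglasses, stopper or clip is pushed more than 15 mm, or the keys more than 25 mm (distance of any of bowl, case, sunglasses, stopper, clip from where it was at the start of the episode above 0.015 m or distance of keys from where it was at the start of the episode above 0.025 m).
It also fails if it takes over 64 s, if anything falls off the work surface, if the arm or the gripper's body presses on something with over 40 N, if the wrist force passes 120 N, or if a joint passes its speed limit or range.

## Working session

There is one attempt and no reset: what is moved stays moved. The work goes in short steps, Python scripts to look and compute and a tool call to move; the robot and the scene stay as the last step left them, time stands still between calls to the robot, and variables do not carry over. Pictures are saved under pics/ and viewed, at most 12 in all, crops included, and the job is handed in when it is done.

Besides the shell and the picture viewer there is one more tool, called after ">>>" as name(argument=value, ...), one argument or row to a line, values as JSON. drive_tool: Moves the arm, as the interface text tells. Its arguments: {"type":"object","properties":{"plan":{"type":"array"},"hand":{"type":"number"}},"required":["plan"]}

```bash
mkdir -p pics
cat > h.py <<'E'
import numpy as np, cv2
from rig import sensors, grab_frame, env, models
def save(f,n): cv2.imwrite('pics/'+n,cv2.cvtColor(f['pixels'],cv2.COLOR_RGB2BGR))
def cam(name):
    s=sensors.get_state(); f=grab_frame(name)
    if name=='wrist':
        T=np.array(f['tool_from_camera']); R=np.array(s['eef_rot']); 
        f['Rwc']=R@T[:3,:3]; f['o']=R@T[:3,3]+np.array(s['eef_pos'])
    else:
        R=np.array(f['R']); f['Rwc']=R.T; f['o']=-R.T@np.array(f['t'])
    return f
def ray(f,rc,z):
    d=f['Rwc']@np.array([(rc[1]-f['cx'])/f['fx'],(rc[0]-f['cy'])/f['fy'],1])
    return f['o']+d*(z-f['o'][2])/d[2]
def proj(f,X):
    c=f['Rwc'].T@(np.array(X)-f['o']); return [c[1]/c[2]*f['fy']+f['cy'],c[0]/c[2]*f['fx']+f['cx']]
Z=dict(torch_center=.016,torch_lens=.016,dock=0,dock_seat=.031,dock_pad=.031,cam_axis=.031,cam_grip=.068,bowl=0,case=0,sunglasses=0,stopper=0,clip=0)
def allpts(f,name,labels=Z):
    for l in labels:
        for r in models.spot_point(name,l)[:3]:
            print(name,l,round(r['p'],2),np.round(r['point'],1),np.round(ray(f,r['point'],Z[l]),4))
E
python3 - <<'E'
from h import *
F=[]
for n in ('scene','top'):
    f=cam(n); F.append(f['pixels']); allpts(f,n); save(f,n+'0.png')
E
```

```text
scene torch_center 0.92 [211.8 211.7] [ 0.4218 -0.1054  0.016 ]
scene torch_center 0.79 [139.5 229.4] [0.2999 0.18   0.016 ]
scene torch_center 0.77 [173.8 249.4] [0.4391 0.0798 0.016 ]
scene torch_lens 0.89 [130.1 219.1] [0.2437 0.2017 0.016 ]
scene torch_lens 0.74 [204.3 185.6] [ 0.3396 -0.1218  0.016 ]
scene torch_lens 0.72 [162.7 261.2] [0.4469 0.1408 0.016 ]
scene dock 0.88 [212.3 285.3] [0.6026 0.0142 0.    ]
scene dock_seat 0.79 [205.2 281.3] [0.5898 0.0094 0.031 ]
scene dock_seat 0.28 [187.3 290.7] [0.5818 0.0846 0.031 ]
scene dock_pad 0.74 [186.7 288.7] [0.5755 0.0836 0.031 ]
scene cam_axis 0.85 [232.1 275.6] [ 0.621  -0.0823  0.031 ]
scene cam_grip 0.57 [220.4 280.3] [ 0.6244 -0.0651  0.068 ]
scene bowl 0.93 [303.9 180. ] [ 0.5096 -0.3782  0.    ]
scene bowl 0.5 [185.  289.4] [0.5635 0.1157 0.    ]
scene case 0.87 [125.6 295.9] [0.4543 0.376  0.    ]
scene sunglasses 0.7 [123.6 290.8] [0.4337 0.3763 0.    ]
scene sunglasses 0.54 [144.9 354.7] [0.6714 0.3905 0.    ]
scene sunglasses 0.51 [164.2 263.2] [0.4484 0.1518 0.    ]
scene stopper 0.86 [289.2 303. ] [ 0.7586 -0.1834  
[... 599 characters left out ...]
4.8 250.3] [0.5944 0.011  0.    ]
top dock 0.53 [162.4 281.5] [ 0.6316 -0.0889  0.    ]
top dock_seat 0.93 [171.9 252.3] [0.5984 0.0046 0.031 ]
top dock_pad 0.8 [178.9 227.9] [0.5785 0.0803 0.031 ]
top dock_pad 0.34 [159.3 279.3] [ 0.6358 -0.0801  0.031 ]
top cam_axis 0.91 [160.6 279.6] [ 0.6316 -0.0809  0.031 ]
top cam_grip 0.7 [160.4 280.1] [ 0.6252 -0.0799  0.068 ]
top bowl 0.83 [200.1 377. ] [ 0.5037 -0.3853  0.    ]
top case 0.68 [225.1 134.1] [0.4455 0.3766 0.    ]
top sunglasses 0.74 [199.9 378.8] [ 0.5041 -0.391   0.    ]
top sunglasses 0.62 [149.7 135. ] [0.6844 0.3747 0.    ]
top stopper 0.69 [126.2 306.2] [ 0.7472 -0.172   0.    ]
top clip 0.87 [128.7 228.7] [0.7452 0.0762 0.    ]
```

```bash
python3 -c "
from h import *
print({k:np.round(v,3) for k,v in sensors.get_state().items()})"
```

```text
{'time': np.float64(1.3), 'joints': array([-8.2897e+01,  1.4818e+01,  8.7949e+01, -1.0000e-03,  7.7234e+01,
       -1.1620e+01]), 'dq': array([-0.075,  0.011,  0.069, -0.057, -0.049,  0.034]), 'joint_torque': array([-3.0000e-03, -4.3721e+01, -2.8431e+01,  7.2000e-02,  3.2000e-02,
       -0.0000e+00]), 'eef_pos': array([ 0.177, -0.521,  0.303]), 'eef_rot': array([[ 0.947,  0.321, -0.   ],
       [ 0.321, -0.947,  0.   ],
       [-0.   , -0.   , -1.   ]]), 'ft_force': array([0.888, 0.494, 0.359]), 'torque': array([ 0.008,  0.037, -0.003]), 'gripper_force': np.float64(0.0), 'gripper_width': np.float64(0.093)}
```

View pics/scene0.png

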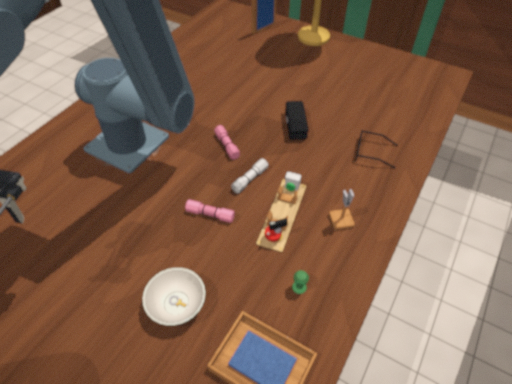

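View pics/top0.png

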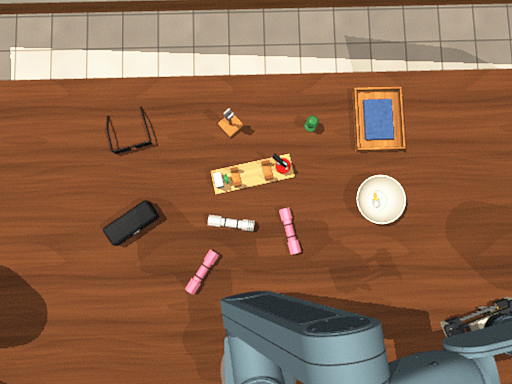

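The aluminium torch is at top (223,231); the two pink look-alikes at top (231,291) and (272,206) do not fit. The dock is at (175,252) with its knob at (160,280). I'll move over the torch and dock for a close look.

>>> drive_tool(
  plan=[0.115,-0.112,0,0,0,-0.083,0.23,-0.224,0,0,0,-0.166,0.345,-0.335,0,0,0,-0.25,0.46,-0.447,0,0,0,-0.333,0.575,-0.56,0,0,0,-0.416,0.69,-0.67,0,0,0,-0.5,0.805,-0.78,0,0,0,-0.583,0.92,-0.894,0,0,0,-0.667],
  hand=-1,
)

```text
time: 2.3
eef_pos: [0.3231, -0.2343, 0.303]
eef_rot: [[0.517, 0.856, 0.001], [0.856, -0.517, -0.001], [-0.0, 0.001, -1.0]]
ft_force: [1.5, 0.0, 0.6]
gripper_width: 0.0927
gripper_force: 0.0
```

```bash
cat >> h.py <<'E'
def to(X,yaw=None):
    s=sensors.get_state(); R=np.array(s['eef_rot']); d=R.T@(np.array(X)-s['eef_pos'])
    print('eef',np.round(s['eef_pos'],4),'yaw',round(np.degrees(np.arctan2(R[1,0],R[0,0])),2),'t',round(float(s['time']),2),'w',round(float(s['gripper_width']),4))
    print('shift n',np.round(d/.25,4))
    if yaw is not None:
        c,q=np.cos(np.radians(yaw)),np.sin(np.radians(yaw))
        from scipy.spatial.transform import Rotation as Ro
        print('turn n',np.round(Ro.from_matrix(R.T@np.array([[c,q,0],[q,-c,0],[0,0,-1]])).as_rotvec(degrees=True)/60,4))
E
python3 -c "
from h import *
to([.5,.04,.33],90)"
```

```text
eef [ 0.3231 -0.2343  0.303 ] yaw 58.89 t 2.3 w 0.0927
shift n [ 1.3048  0.0391 -0.1083]
turn n [ 6.000e-04  3.000e-04 -5.185e-01]
```

>>> drive_tool(
  plan=[0.12,0,-0.02,0,0,-0.065,0.25,0,-0.04,0,0,-0.13,0.37,0.01,-0.06,0,0,-0.2,0.5,0.02,-0.08,0,0,-0.26,0.65,0.03,-0.1,0,0,-0.33,0.8,0.04,-0.1,0,0,-0.4,0.98,0.04,-0.1,0,0,-0.5,0.98,0.04,-0.1,0,0,-0.5],
)

```text
time: 3.3
eef_pos: [0.4591, -0.029, 0.3277]
eef_rot: [[0.017, 1.0, 0.0], [1.0, -0.017, 0.001], [0.001, 0.0, -1.0]]
ft_force: [0.2, -0.1, 0.2]
gripper_width: 0.0931
gripper_force: 0.0
```

```bash
python3 -c "
from h import *
f=cam('wrist'); save(f,'w1.png'); allpts(f,'wrist',['torch_center','torch_lens','dock','dock_seat','dock_pad','cam_axis','cam_grip'])
to([.44,.073,.2],90)
cv2.imwrite('pics/w1b.png',cv2.resize(cv2.imread('pics/w1.png'),(800,600)))"
```

```text
wrist torch_center 0.85 [ 89.4 239. ] [0.445  0.0755 0.016 ]
wrist torch_center 0.78 [222.7 220.1] [ 0.4122 -0.1064  0.016 ]
wrist torch_center 0.64 [ 10.8 113.1] [0.2976 0.1662 0.016 ]
wrist torch_lens 0.83 [231.8 174.9] [ 0.3452 -0.1196  0.016 ]
wrist dock 0.17 [360. 279.] [ 0.5018 -0.3743 -0.    ]
wrist dock_seat 0.77 [142.  353.3] [0.591  0.0081 0.031 ]
wrist dock_seat 0.45 [361.8 277.5] [ 0.4962 -0.3458  0.031 ]
wrist dock_pad 0.88 [ 80.8 348.8] [0.5795 0.082  0.031 ]
wrist cam_axis 0.7 [207.2 372.2] [ 0.6242 -0.0812  0.031 ]
wrist cam_grip 0.82 [216.  384.3] [ 0.6245 -0.0803  0.068 ]
eef [ 0.458  -0.032   0.3279] yaw 88.63 t 3.7 w 0.0928
shift n [ 0.4182 -0.0823  0.5114]
turn n [ 0.0002  0.0002 -0.0228]
```

View pics/w1b.png

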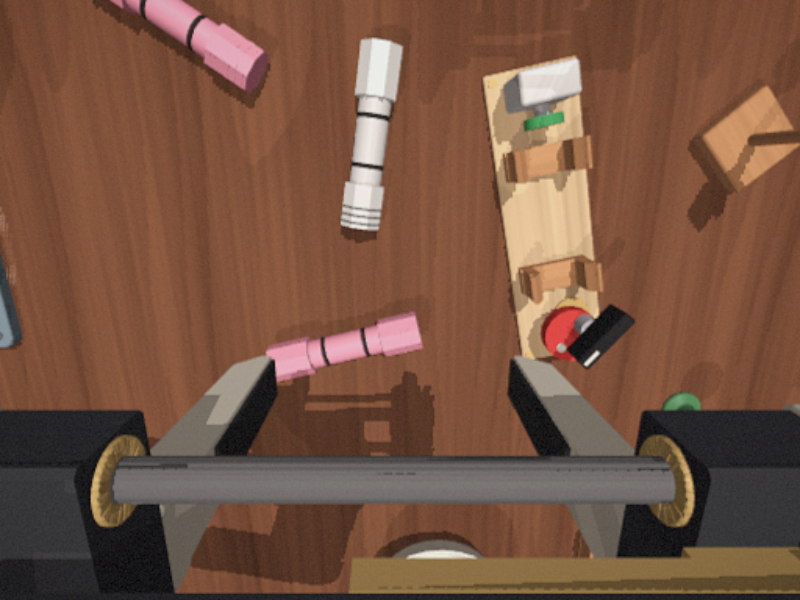

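Dark rings mark the tail at the bottom (361,222) of the aluminium torch and the wide head is at the top (380,45). So its lens points to +y, the same way as the green pad (545,120), and the pink ones are look-alikes.

Run:
```python
from h import *
f=cam('wrist')
def axis(m,z):
    ys,xs=np.nonzero(m)
    P=np.array([ray(f,(r,c),z)[:2] for r,c in zip(ys,xs)],np.float32)
    (c,s,a)=cv2.minAreaRect(P); v,_,_,_=cv2.fitLine(P,cv2.DIST_L2,0,.01,.01)[:4].ravel(),0,0,0
    print('rect',np.round(c,4),np.round(s,4),round(a,1),'line ang',np.degrees(np.arctan2(v[1],v[0])), 'mean',P.mean(0))
for r in models.cut_out('wrist','torch_center')[:3]: print(r['p'],r['box']); axis(r['mask'],.016)
for r in models.cut_out('wrist','dock')[:2]: print('dock',r['p'],r['box']); axis(r['mask'],.006)
# dock base from hand-read corners (z=.006)
for p in [(485,78),(577,57),(523,356)]: print(p,np.round(ray(f,(p[1]*.64,p[0]*.64),.006),4))
```

```text
0.92 [171.6, 200.8, 101.7, 38.2]
rect [ 0.4109 -0.1059] [0.144  0.0371] 12.8 line ang 13.066265 mean [ 0.41230544 -0.10527407]
0.86 [78.3, 0.4, 91.0, 57.5]
rect [0.3107 0.1561] [0.0334 0.1178] 56.5 line ang -29.627932 mean [0.3186835  0.14960226]
0.67 [220.3, 25.3, 38.3, 120.5]
rect [0.4421 0.0757] [0.1465 0.0347] 80.4 line ang 80.86681 mean [0.4424274  0.07981623]
dock 0.56 [310.0, 40.2, 97.6, 194.8]
rect [ 0.6099 -0.0018] [0.1063 0.2739] 11.9 line ang -73.624886 mean [ 0.59857523 -0.00665602]
(485, 78) [0.536  0.1177 0.006 ]
(577, 57) [0.6089 0.1311 0.006 ]
(523, 356) [ 0.5807 -0.1258  0.006 ]
```

>>> drive_tool(
  plan=[0,0.1,0.04,0,0,-0.05,0,0.2,0.08,0,0,-0.1,0,0.3,0.12,0,0,-0.15,0,0.4,0.16,0,0,-0.2,0,0.48,0.2,0,0,-0.2,0,0.48,0.2,0,0,-0.2,0,0.48,0.2,0,0,-0.2,0,0.48,0.2,0,0,-0.2],
)

```text
time: 4.85
eef_pos: [0.5778, -0.0338, 0.2784]
eef_rot: [[-0.186, 0.983, 0.001], [0.983, 0.186, -0.0], [-0.0, 0.001, -1.0]]
ft_force: [-0.3, 0.5, 0.4]
gripper_width: 0.093
gripper_force: 0.0
```

Run:
```python
from h import *
f=cam('wrist'); save(f,'w2.png'); allpts(f,'wrist',['dock','dock_seat','dock_pad','cam_axis','cam_grip','torch_center','clip','stopper'])
print('cam',f['o'],f['fx']); to([.44,.073,.2],81)
im=cv2.imread('pics/w2.png'); cv2.imwrite('pics/w2b.png',cv2.resize(im,(800,600)))
```

```text
wrist dock 0.57 [143.7 273.3] [0.5971 0.0097 0.    ]
wrist dock_seat 0.69 [147.7 269.9] [0.5912 0.0076 0.031 ]
wrist dock_pad 0.7 [ 74.6 270.4] [0.5761 0.0827 0.031 ]
wrist cam_axis 0.66 [225.7 283.4] [ 0.6268 -0.082   0.031 ]
wrist cam_grip 0.74 [234.9 285.8] [ 0.6245 -0.0779  0.068 ]
wrist torch_center 0.71 [ 61.9 149.2] [0.4445 0.0725 0.016 ]
wrist torch_center 0.71 [208.  113.6] [ 0.4155 -0.104   0.016 ]
wrist torch_center 0.36 [374.4 157.8] [ 0.4957 -0.3592  0.016 ]
wrist clip 0.81 [116.2 415.6] [0.7577 0.0733 0.    ]
wrist clip 0.33 [237.  284.5] [ 0.6378 -0.1097  0.    ]
cam [0.56237033 0.04427949 0.36030024] 290.42642458675556
eef [ 0.5782 -0.0338  0.2778] yaw 100.74 t 5.3 w 0.0928
shift n [ 0.5227 -0.4637  0.3113]
turn n [1.00e-04 0.00e+00 3.29e-01]
```

View pics/w2b.png

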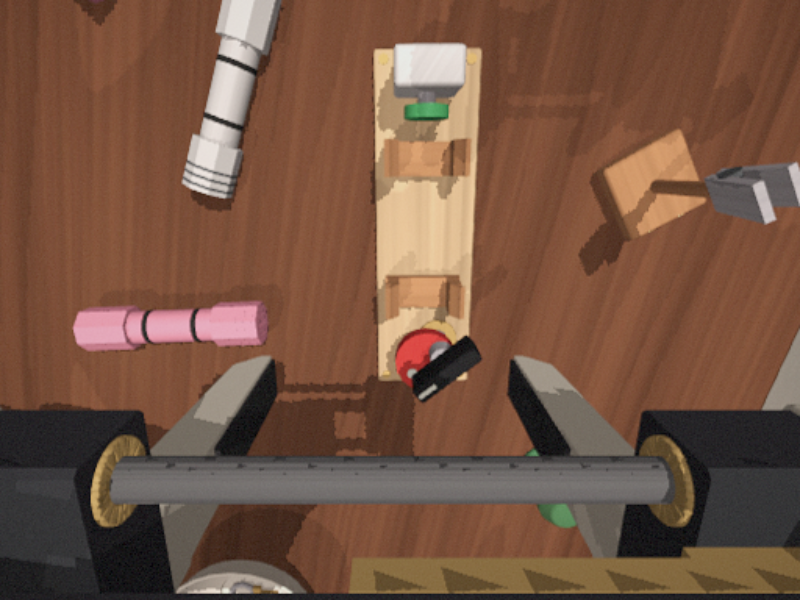

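Run:
```python
from h import *
from scipy.optimize import least_squares
f=cam('wrist'); im=cv2.cvtColor(f['pixels'],cv2.COLOR_RGB2BGR)
c=[ray(f,(r*.64,q*.64),.006)[:2] for q,r in [(374,50),(481,48),(468,378),(379,380)]]
c=np.array(c); print(np.round(c,4), 'L',np.linalg.norm(c[0]-c[3]),np.linalg.norm(c[1]-c[2]),'W',np.linalg.norm(c[0]-c[1]),np.linalg.norm(c[2]-c[3]))
a=(c[0]+c[1]-c[2]-c[3])/2; yaw=np.arctan2(a[1],a[0]); print('yaw',np.degrees(yaw),'mid',c.mean(0))
u=a/np.linalg.norm(a); v=np.array([-u[1],u[0]])
for n,p,l in [('pad',(.5761,.0827),(.074,0)),('seat',(.5912,.0076),(0,0)),('axis',(.6268,-.082),(-.091,-.013)),('grip',(.6245,-.0779),(-.091,-.013))]:
    o=np.array(p)-l[0]*u-l[1]*v; print(n,'origin',np.round(o,4),'along',round((o-c.mean(0))@u,4),'lat',round((o-c.mean(0))@v,4))
o=c.mean(0)+u*0.008
best=o
big=cv2.resize(im,None,fx=4,fy=4,interpolation=cv2.INTER_CUBIC)
def P(x,y,z):
    w=best+x*u+y*v; r,q=proj(f,[w[0],w[1],z]); return (int(q*4+2),int(r*4+2))
for s in (-1,1):
  for z,col,h in ((.015,(255,0,0),.0185),(.037,(0,255,0),.0185)):
    pts=[P(s*.05+dx,y,z) for dx,y in ((-.012,-h),(.012,-h),(.012,h),(-.012,h))]
    cv2.polylines(big,[np.array(pts)],True,col,1)
cv2.circle(big,P(-.091,-.013,.082),4,(255,255,0),2); cv2.circle(big,P(-.091,-.013,.038),4,(0,255,255),2)
crop=big[80:1000,850:1300]; cv2.imwrite('pics/ov.png',cv2.resize(crop,None,fx=.65,fy=.65))
```

```text
[[ 0.5354  0.1215]
 [ 0.6084  0.1366]
 [ 0.658  -0.11  ]
 [ 0.5837 -0.126 ]] L 0.25217925867745156 0.25152924828551726 W 0.07453427374251824 0.0759602135578289
yaw 101.21586404741228 mid [0.59635309 0.00553381]
pad origin [0.5905 0.0101] along 0.0056 lat 0.0049
seat origin [0.5912 0.0076] along 0.003 lat 0.0047
axis origin [0.5963 0.0047] along -0.0008 lat 0.0002
grip origin [0.594  0.0088] along 0.0037 lat 0.0016
```

View pics/ov.png

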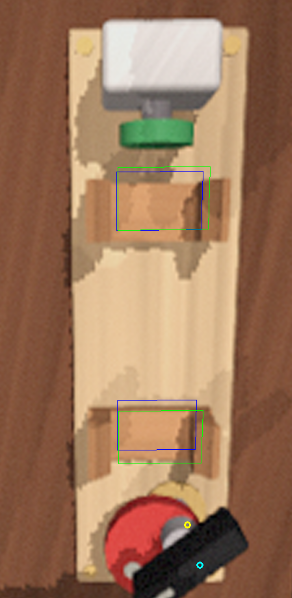

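```bash
python3 -c "
from h import *
to([.435,.0,.2],81)"
```

```text
eef [ 0.5783 -0.0337  0.2778] yaw 100.75 t 5.35 w 0.0932
shift n [ 0.2395 -0.5379  0.3111]
turn n [0.     0.     0.3291]
```

>>> drive_tool(
  plan=[0.04,-0.09,0,0,0,0.05,0.08,-0.18,0.04,0,0,0.11,0.12,-0.27,0.1,0,0,0.16,0.16,-0.36,0.16,0,0,0.22,0.2,-0.45,0.23,0,0,0.28,0.24,-0.54,0.31,0,0,0.33,0.24,-0.54,0.31,0,0,0.33,0.24,-0.54,0.31,0,0,0.33],
)

```text
time: 6.35
eef_pos: [0.436, -0.0004, 0.2012]
eef_rot: [[0.156, 0.988, 0.002], [0.988, -0.156, -0.001], [-0.0, 0.002, -1.0]]
ft_force: [1.4, 0.0, -0.5]
gripper_width: 0.0931
gripper_force: 0.0
```

```bash
cat > t.py <<'E'
from h import *
f=cam('wrist'); save(f,'w3.png'); allpts(f,'wrist',['torch_center','torch_lens'])
im=f['pixels'].astype(int)
for r in models.cut_out('wrist','torch_center')[:3]:
    ys,xs=np.nonzero(r['mask']); 
    col=im[r['mask']].mean(0)
    P=np.array([ray(f,(a,b),.016)[:2] for a,b in zip(ys,xs)],np.float32)
    (c,s,a)=cv2.minAreaRect(P); v=cv2.fitLine(P,cv2.DIST_L2,0,.01,.01).ravel()
    print(round(r['p'],2),np.round(r['box']),'col',np.round(col),'rect',np.round(c,4),np.round(s,4),round(a,1),'ang',round(np.degrees(np.arctan2(v[1],v[0])),1))
to([.443,.0745,.087],81)
E
python3 t.py
```

```text
wrist torch_center 0.9 [290.8 244.8] [ 0.4126 -0.1035  0.016 ]
wrist torch_center 0.73 [29.5 53.5] [0.298  0.1655 0.016 ]
wrist torch_center 0.63 [112.6 248.2] [0.4452 0.0757 0.016 ]
wrist torch_lens 0.84 [309.2 182.2] [ 0.3419 -0.1155  0.016 ]
wrist torch_lens 0.8 [ 22.6 246. ] [0.4547 0.1457 0.016 ]
0.75 [225.  22.  42. 173.] col [194. 186. 181.] rect [0.4416 0.0745] [0.1486 0.0339] 81.3 ang 81.1
0.58 [186. 257. 128.  70.] col [161. 100. 113.] rect [ 0.4092 -0.1065] [0.1477 0.0397] 12.7 ang 11.3
eef [ 4.357e-01 -4.000e-04  2.009e-01] yaw 80.96 t 6.55 w 0.0929
shift n [ 0.3004 -0.019   0.4556]
turn n [ 0.0017  0.0002 -0.0007]
```

View pics/w3.png

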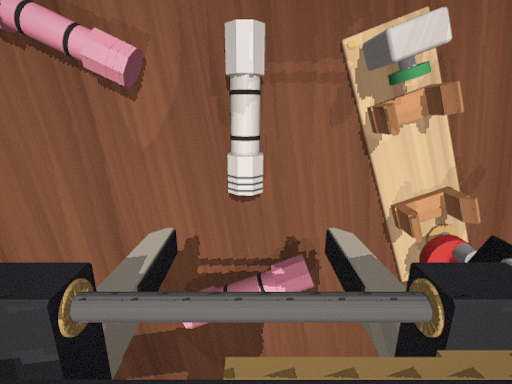

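The aluminium torch is upright at (245,110), rings and tail at (245,185), and lens at (245,25), aligned with the fingers. I'll descend and grasp.

>>> drive_tool(
  plan=[0.1,-0.005,0,0,0,0,0.2,-0.01,0.05,0,0,0,0.303,-0.018,0.12,0,0,0,0.303,-0.018,0.24,0,0,0,0.303,-0.018,0.35,0,0,0,0.303,-0.018,0.43,0,0,0,0.303,-0.018,0.455,0,0,0,0.303,-0.018,0.455,0,0,0],
)

```text
time: 7.55
eef_pos: [0.4424, 0.0755, 0.0866]
eef_rot: [[0.157, 0.988, -0.0], [0.988, -0.157, 0.0], [0.0, -0.0, -1.0]]
ft_force: [-0.1, 0.1, 0.1]
gripper_width: 0.0934
gripper_force: 0.0
```

>>> drive_tool(
  plan=[0,0,0,0,0,0,0,0,0,0,0,0,0,0,0,0,0,0,0,0,0,0,0,0,0,0,0,0,0,0,0,0,0,0,0,0,0,0,0,0,0,0,0,0,0,0,0,0],
  hand=1,
)

```text
time: 8.55
eef_pos: [0.4422, 0.0755, 0.0865]
eef_rot: [[0.157, 0.988, 0.0], [0.988, -0.157, -0.0], [0.0, 0.0, -1.0]]
ft_force: [0.9, 0.0, 0.2]
gripper_width: 0.0251
gripper_force: 30.0
```

Run:
```python
from h import *
s=sensors.get_state(); print(np.round(s['joints'],1),s['gripper_force'])
to([.5935,.0095,.15],101.2)
```

```text
[ -4.6  20.6 116.4  -0.   43.    4.4] 29.999925792217255
eef [0.4422 0.0755 0.0865] yaw 80.94 t 8.55 w 0.0251
shift n [-0.1654  0.6395 -0.2536]
turn n [ 0.0004  0.     -0.3376]
```

>>> drive_tool(
  plan=[0,0,-0.15,0,0,0,0,0,-0.33,0,0,0,-0.03,0.12,-0.33,0,0,-0.07,-0.07,0.26,-0.33,0,0,-0.14,-0.11,0.4,-0.33,0,0,-0.22,-0.14,0.54,-0.33,0,0,-0.3,-0.165,0.64,-0.33,0,0,-0.338,-0.165,0.64,-0.33,0,0,-0.338],
)

```text
time: 9.55
eef_pos: [0.5944, 0.0088, 0.1682]
eef_rot: [[-0.194, 0.981, -0.0], [0.981, 0.194, -0.0], [0.0, -0.0, -1.0]]
ft_force: [0.1, 0.6, -2.2]
gripper_width: 0.0249
gripper_force: 30.0
```

Run:
```python
from h import *
f=cam('wrist'); save(f,'w4.png'); allpts(f,'wrist',['dock_seat','dock_pad','cam_axis','cam_grip','torch_lens'])
to([.5935,.0095,.102],101.2)
```

```text
wrist dock_pad 0.94 [116.7 251.6] [0.5798 0.0819 0.031 ]
wrist cam_grip 0.86 [342.2 266.3] [ 0.6231 -0.0792  0.068 ]
wrist torch_lens 0.72 [129.1 249.8] [0.5804 0.0721 0.016 ]
eef [0.5925 0.0102 0.169 ] yaw 101.24 t 9.85 w 0.0251
shift n [-0.0036  0.0035  0.2679]
turn n [-0.0007 -0.0004  0.0007]
```

View pics/w4.png

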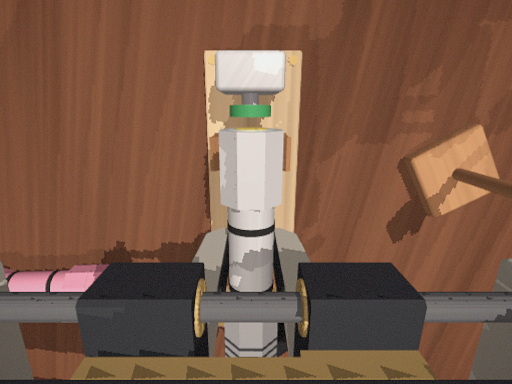

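Run:
```python
from h import *
f=cam('wrist'); o=np.array([.5935,.0093]); a=np.radians(101.2); u=np.array([np.cos(a),np.sin(a)]); v=np.array([-u[1],u[0]])
t=np.array(sensors.get_state()['eef_pos'])[:2]
D=lambda p:np.round([(p[:2]-o)@u*1e3,(p[:2]-o)@v*1e3],1)
for rc,z in [((116,251),.046),((116,251),.031),((128,250),.1135),((130,250),.0975),((200,221),.098),((200,282),.098),((62,216),.04),((62,285),.04),((110,230),.031),((110,272),.031)]: print(rc,z,D(ray(f,rc,z)))
print('tcp',D(t),f['o'])
```

```text
(116, 251) 0.046 [76.5  1.5]
(116, 251) 0.031 [76.2  1.5]
(128, 250) 0.1135 [72.5  1.9]
(130, 250) 0.0975 [70.5  2. ]
(200, 221) 0.098 [32.8 18. ]
(200, 282) 0.098 [ 32.8 -15.7]
(62, 216) 0.04 [111.1  24.9]
(62, 285) 0.04 [111.1 -21.2]
(110, 230) 0.031 [80.4 16.8]
(110, 272) 0.031 [ 80.4 -13.8]
tcp [0.9 0.6] [0.57651011 0.08812048 0.25088708]
```

The green pad (250,110) sits squarely ahead of the held torch's lens (250,128), aligned to under 1 mm with about 5 mm of gap. Straight down.

>>> drive_tool(
  plan=[0,0,0.04,0,0,0,0,0,0.08,0,0,0,0,0,0.12,0,0,0,0,0,0.16,0,0,0,0,0,0.19,0,0,0,0,0,0.22,0,0,0,0,0,0.245,0,0,0,0,0,0.262,0,0,0],
)

```text
time: 10.9
eef_pos: [0.5935, 0.0096, 0.1031]
eef_rot: [[-0.195, 0.981, -0.0], [0.981, 0.195, -0.0], [0.0, -0.0, -1.0]]
ft_force: [0.6, 0.7, -0.7]
gripper_width: 0.0257
gripper_force: 30.0
```

>>> drive_tool(
  plan=[0,0,0,0,0,0,0,0,0,0,0,0,0,0,0,0,0,0,0,0,0,0,0,0,0,0,0,0,0,0,0,0,0,0,0,0,0,0,0,0,0,0,0,0,0,0,0,0],
)

```text
time: 11.9
eef_pos: [0.5935, 0.0096, 0.1035]
eef_rot: [[-0.195, 0.981, -0.0], [0.981, 0.195, 0.0], [0.0, -0.0, -1.0]]
ft_force: [0.3, 0.3, -1.7]
gripper_width: 0.025
gripper_force: 30.0
```

>>> drive_tool(
  plan=[0,0,0.006,0,0,0,0,0,0.006,0,0,0,0,0,0.006,0,0,0,0,0,0.006,0,0,0,0,0,0.006,0,0,0,0,0,0.006,0,0,0,0,0,0.006,0,0,0,0,0,0.006,0,0,0],
)

```text
time: 12.9
eef_pos: [0.5935, 0.0096, 0.102]
eef_rot: [[-0.195, 0.981, 0.0], [0.981, 0.195, 0.0], [0.0, 0.0, -1.0]]
ft_force: [0.0, 0.1, -1.2]
gripper_width: 0.0254
gripper_force: 30.0
```

>>> drive_tool(
  plan=[0,0,0,0,0,0,0,0,0,0,0,0,0,0,0,0,0,0,0,0,0,0,0,0,0,0,-0.05,0,0,0,-0.1,0,-0.15,0,0,0,-0.2,0,-0.28,0,0,0,-0.3,0,-0.4,0,0,0],
  hand=0.1,
)

```text
time: 13.9
eef_pos: [0.6084, -0.0646, 0.2041]
eef_rot: [[-0.195, 0.981, 0.001], [0.981, 0.195, -0.0], [-0.001, 0.001, -1.0]]
ft_force: [1.1, -0.1, -0.4]
gripper_width: 0.0417
gripper_force: 0.0
```

Run:
```python
from h import *
f=cam('wrist'); save(f,'w5.png'); allpts(f,'wrist',['torch_center','torch_lens','dock_seat','cam_grip','cam_axis','dock_pad'])
to([.624,-.0785,.18],101.2)
```

```text
wrist torch_center 0.91 [198.4  49.3] [ 0.4163 -0.1062  0.016 ]
wrist torch_center 0.74 [113.8 249.6] [0.592  0.0094 0.016 ]
wrist torch_lens 0.78 [ 24.2 252.7] [0.5807 0.0798 0.016 ]
wrist dock_seat 0.36 [ 84.5 439. ] [0.7404 0.0628 0.031 ]
wrist cam_grip 0.88 [234.1 265.3] [ 0.6229 -0.0799  0.068 ]
wrist cam_axis 0.88 [219.7 265.7] [ 0.6254 -0.0813  0.031 ]
eef [ 0.6071 -0.0628  0.2006] yaw 101.27 t 14.25 w 0.0421
shift n [-0.075   0.0544  0.0821]
turn n [-0.0024 -0.0016  0.0011]
```

View pics/w5.png

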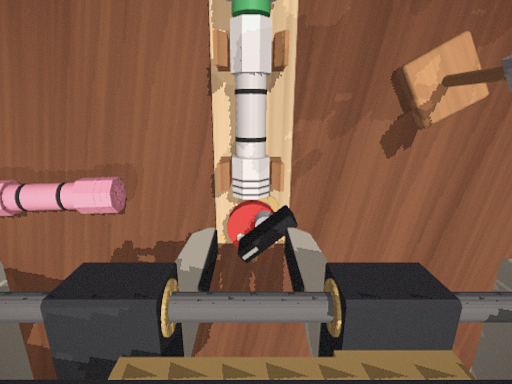

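The torch lies in both saddles: tail rings at (251,190), lens end at the pad (252,12). The knob bar runs from its white-mark end (245,255) to (290,212), still turned back. Next I'll measure the bar angle.

Run:
```python
from h import *
f=cam('wrist')
im=f['pixels']; g=cv2.cvtColor(im,cv2.COLOR_RGB2GRAY)
m=np.zeros_like(g); m[200:265,230:300]=(g[200:265,230:300]<45)
n,l,st,ce=cv2.connectedComponentsWithStats(m); k=1+np.argmax(st[1:,4]); 
r=cv2.minAreaRect(np.argwhere(l==k)[:,::-1].astype(np.float32)); print(st[k],r)
b=cv2.boxPoints(r)
print(np.round(b))
w=[ray(f,(p[1],p[0]),.075)[:2] for p in b]
for i in range(4): d=w[i]-w[i-1]; print(np.linalg.norm(d),np.degrees(np.arctan2(d[1],d[0])))
p,q=ray(f,(252,247),.082),ray(f,(213,287),.082); d=p-q; print('hand',np.degrees(np.arctan2(d[1],d[0]))%360,np.linalg.norm(d),(p+q)/2)
```

```text
[ 239  210   60   55 1519] ((268.5, 237.0), (54.0, 59.0), 90.0)
[[239. 210.]
 [298. 210.]
 [298. 264.]
 [239. 264.]]
0.04573579623864368 100.59277851078464
0.044596816543639436 11.309277815179122
0.04574317646001221 -76.13922155383614
0.04720511863315758 -168.64897725508098
hand 238.31964900569258 0.0432008562803679 [ 0.61936856 -0.06927723  0.082     ]
```

>>> drive_tool(
  plan=[-0.02,0.015,0,0,0,0.15,-0.04,0.03,0,0,0,0.3,-0.06,0.045,0,0,0,0.45,-0.077,0.054,0.02,0,0,0.6,-0.077,0.054,0.08,0,0,0.772,-0.077,0.054,0.14,0,0,0.772,-0.077,0.054,0.2,0,0,0.772,-0.077,0.054,0.246,0,0,0.772],
)

```text
time: 15.3
eef_pos: [0.6246, -0.0799, 0.139]
eef_rot: [[0.573, 0.819, -0.001], [0.819, -0.573, 0.0], [-0.0, -0.001, -1.0]]
ft_force: [-0.0, 0.3, 0.8]
gripper_width: 0.0418
gripper_force: 0.0
```

>>> drive_tool(
  plan=[0,0,0,0,0,0,0,0,0,0,0,0,0,0,0,0,0,0,0,0,0,0,0,0,0,0,0,0,0,0,0,0,0,0,0,0,0,0,0,0,0,0,0,0,0,0,0,0],
  hand=1,
)

```text
time: 16.3
eef_pos: [0.6243, -0.0795, 0.1411]
eef_rot: [[0.575, 0.818, -0.002], [0.818, -0.575, 0.001], [-0.0, -0.002, -1.0]]
ft_force: [-4.0, 3.1, 5.0]
gripper_width: 0.012
gripper_force: 29.3
```

```bash
cat > q.py <<'E'
from h import *
for i in range(4):
    s=sensors.get_state(); 
    if i<3: f=cam('wrist')
    print(np.round(s['ft_force'],2),np.round(s['torque'],3),round(float(s['gripper_width']),4),np.round(s['gripper_force'],1))
to([.624,-.079,.139],55); print(np.round(s['joints'],1))
import sys
if len(sys.argv)>1: save(f,sys.argv[1])
E
python3 q.py
```

```text
[-4.01  3.06  5.05] [ 0.454  0.835 -0.062] 0.012 29.3
[-4.43  3.09  5.46] [ 0.489  0.839 -0.141] 0.0122 29.3
[-4.98  3.38  5.28] [ 0.542  0.809 -0.154] 0.012 29.3
[-4.53  3.08  5.11] [ 0.529  0.767 -0.147] 0.0124 29.3
eef [ 0.6243 -0.0795  0.1411] yaw 54.91 t 16.45 w 0.0124
shift n [ 0.001  -0.0021  0.0084]
turn n [-0.0017 -0.     -0.0015]
[-17.4  30.9  87.6   0.   61.6  17.7]
```

>>> drive_tool(
  plan=[0,0,0,0,0,0.1,0,0,0,0,0,0.2,0,0,0,0,0,0.3,0,0,0,0,0,0.4,0,0,0,0,0,0.5,0,0,0,0,0,0.6,0,0,0,0,0,0.68,0,0,0,0,0,0.72],
)

```text
time: 17.45
eef_pos: [0.6241, -0.0795, 0.1411]
eef_rot: [[0.979, 0.202, -0.002], [0.202, -0.979, 0.001], [-0.002, -0.001, -1.0]]
ft_force: [-5.4, 2.4, 5.5]
gripper_width: 0.0118
gripper_force: 30.0
```

```bash
python3 q.py w6.png
```

```text
[-5.37  2.38  5.47] [0.545 0.902 0.232] 0.0118 30.0
[-5.5   3.89  5.48] [0.546 0.922 0.162] 0.0114 30.0
[-5.59  4.23  6.5 ] [0.52  0.904 0.147] 0.0121 29.9
[-6.35  2.72  5.75] [0.519 0.97  0.113] 0.0118 29.9
eef [ 0.624  -0.0795  0.1412] yaw 11.73 t 17.6 w 0.0118
shift n [ 0.0003 -0.0021  0.0086]
turn n [-0.0018  0.0011 -0.7212]
[-17.4  30.9  87.6   0.   61.6  60.8]
```

View pics/w6.png

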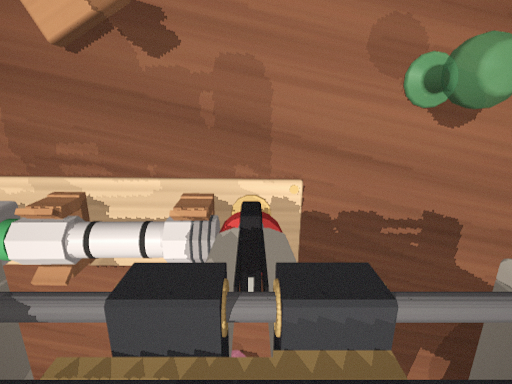

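Bar followed the tool without slip (bar top at (250,235), torch tail at (215,240)). I'll continue in small steps while watching the moment.

>>> drive_tool(
  plan=[0,0,0,0,0,0.03,0,0,0,0,0,0.06,0,0,0,0,0,0.09,0,0,0,0,0,0.12,0,0,0,0,0,0.14,0,0,0,0,0,0.14,0,0,0,0,0,0.14,0,0,0,0,0,0.14],
)

```text
time: 18.6
eef_pos: [0.6241, -0.0795, 0.1412]
eef_rot: [[0.998, 0.058, -0.002], [0.058, -0.998, 0.001], [-0.002, -0.001, -1.0]]
ft_force: [-5.9, 2.8, 6.1]
gripper_width: 0.0115
gripper_force: 30.0
```

```bash
python3 q.py
```

```text
[-5.9   2.78  6.1 ] [0.566 0.963 0.142] 0.0115 30.0
[-6.24  2.52  6.16] [0.565 0.94  0.222] 0.0119 30.0
[-5.7   3.44  5.62] [0.584 0.914 0.184] 0.0118 30.0
[-5.22  2.61  6.22] [0.553 0.892 0.205] 0.0119 30.0
eef [ 0.6241 -0.0795  0.1411] yaw 3.35 t 18.75 w 0.0119
shift n [-0.0001 -0.0019  0.0085]
turn n [-0.0017  0.0013 -0.8608]
[-17.4  30.9  87.6   0.   61.6  69.2]
```

>>> drive_tool(
  plan=[0,0,0,0,0,0.03,0,0,0,0,0,0.06,0,0,0,0,0,0.07,0,0,0,0,0,0.07,0,0,0,0,0,0.07,0,0,0,0,0,0.07,0,0,0,0,0,0.07,0,0,0,0,0,0.07],
)

```text
time: 19.75
eef_pos: [0.6241, -0.0795, 0.1411]
eef_rot: [[1.0, -0.015, -0.002], [-0.015, -1.0, 0.001], [-0.002, -0.001, -1.0]]
ft_force: [-5.1, 2.8, 6.0]
gripper_width: 0.0118
gripper_force: 30.1
```

```bash
python3 q.py w7.png
```

```text
[-5.07  2.8   6.02] [0.55  0.869 0.212] 0.0118 30.1
[-5.93  3.53  5.91] [0.595 0.95  0.301] 0.0117 30.1
[-5.6   1.85  4.54] [0.585 0.868 0.234] 0.0121 30.1
[-6.4   4.1   5.24] [0.608 0.895 0.299] 0.0119 30.1
eef [ 0.6241 -0.0795  0.1412] yaw -0.84 t 19.9 w 0.0119
shift n [-0.0004 -0.002   0.0086]
turn n [-0.0016  0.0013 -0.9306]
[-17.4  30.9  87.6   0.   61.6  73.4]
```

>>> drive_tool(
  plan=[0,0,0,0,0,0.03,0,0,0,0,0,0.05,0,0,0,0,0,0.05,0,0,0,0,0,0.05,0,0,0,0,0,0.05,0,0,0,0,0,0.05,0,0,0,0,0,0.05,0,0,0,0,0,0.05],
)

```text
time: 20.9
eef_pos: [0.6241, -0.0795, 0.1411]
eef_rot: [[0.998, -0.067, -0.002], [-0.067, -0.998, 0.001], [-0.002, -0.001, -1.0]]
ft_force: [-4.8, 3.9, 5.6]
gripper_width: 0.0116
gripper_force: 30.1
```

```bash
sed -i 's/range(4)/range(7)/;s/i<3/i<6/' q.py; python3 q.py
```

```text
[-4.85  3.85  5.59] [0.565 0.937 0.277] 0.0116 30.1
[-5.27  2.78  5.22] [0.618 0.939 0.267] 0.0117 30.1
[-4.68  3.01  5.26] [0.519 0.898 0.322] 0.0117 30.1
[-4.15  2.93  5.08] [0.606 0.964 0.353] 0.0119 30.1
[-5.57  3.16  6.45] [0.604 0.941 0.373] 0.0117 30.1
[-5.19  3.12  5.75] [0.572 0.955 0.332] 0.0116 30.1
[-5.81  2.78  5.84] [0.563 0.922 0.315] 0.012 30.1
eef [ 0.6241 -0.0795  0.1411] yaw -3.83 t 21.2 w 0.012
shift n [-0.0006 -0.0019  0.0086]
turn n [-0.0015  0.0013 -0.9805]
[-17.4  30.9  87.6   0.   61.6  76.4]
```

>>> drive_tool(
  plan=[0,0,0,0,0,0.03,0,0,0,0,0,0.05,0,0,0,0,0,0.05,0,0,0,0,0,0.05,0,0,0,0,0,0.05,0,0,0,0,0,0.05,0,0,0,0,0,0.05,0,0,0,0,0,0.05],
)

```text
time: 22.2
eef_pos: [0.6241, -0.0795, 0.1411]
eef_rot: [[0.993, -0.119, -0.002], [-0.119, -0.993, 0.001], [-0.002, -0.0, -1.0]]
ft_force: [-5.0, 2.5, 5.4]
gripper_width: 0.0115
gripper_force: 30.2
```

```bash
python3 q.py
```

```text
[-5.    2.51  5.38] [0.614 0.923 0.385] 0.0115 30.2
[-5.8   3.68  6.48] [0.609 0.918 0.432] 0.0121 30.2
[-5.17  2.45  5.96] [0.615 0.947 0.419] 0.0117 30.2
[-5.9   2.81  5.62] [0.611 0.897 0.466] 0.0124 30.2
[-4.92  2.77  5.75] [0.597 0.939 0.493] 0.0123 30.2
[-4.79  2.69  6.5 ] [0.607 0.917 0.413] 0.0118 30.2
[-5.89  3.14  5.35] [0.632 0.928 0.395] 0.0117 30.2
eef [ 0.6241 -0.0795  0.1412] yaw -6.81 t 22.5 w 0.0117
shift n [-0.0006 -0.0019  0.0086]
turn n [-0.0014  0.0015 -1.0302]
[-17.4  30.9  87.6   0.   61.6  79.4]
```

>>> drive_tool(
  plan=[0,0,0,0,0,0.02,0,0,0,0,0,0.04,0,0,0,0,0,0.04,0,0,0,0,0,0.04,0,0,0,0,0,0.04,0,0,0,0,0,0.04,0,0,0,0,0,0.04,0,0,0,0,0,0.04],
)

```text
time: 23.5
eef_pos: [0.6241, -0.0795, 0.1412]
eef_rot: [[0.987, -0.16, -0.002], [-0.16, -0.987, 0.001], [-0.002, -0.0, -1.0]]
ft_force: [-6.2, 2.3, 6.2]
gripper_width: 0.0115
gripper_force: 30.3
```

```bash
python3 q.py w8.png
```

```text
[-6.15  2.34  6.16] [0.555 0.885 0.485] 0.0115 30.3
[-4.75  3.14  6.17] [0.647 0.902 0.518] 0.0116 30.3
[-5.83  2.65  5.84] [0.604 0.897 0.492] 0.0117 30.3
[-5.39  2.31  5.26] [0.626 0.883 0.501] 0.0118 30.3
[-4.97  3.46  5.24] [0.617 0.953 0.451] 0.0117 30.3
[-5.85  2.63  5.87] [0.56  0.914 0.443] 0.0119 30.3
[-4.95  2.76  5.66] [0.583 0.936 0.533] 0.0118 30.3
eef [ 0.6241 -0.0795  0.1412] yaw -9.21 t 23.8 w 0.0118
shift n [-0.0007 -0.0019  0.0086]
turn n [-0.0013  0.0015 -1.0701]
[-17.4  30.9  87.6   0.   61.6  81.8]
```

>>> drive_tool(
  plan=[0,0,0,0,0,0,0,0,0,0,0,0,0,0,0,0,0,0,0,0,0,0,0,0,0,0,-0.05,0,0,0,0,0,-0.13,0,0,0,0,0,-0.25,0,0,0,0,0,-0.35,0,0,0],
  hand=0.2,
)

```text
time: 24.8
eef_pos: [0.6254, -0.0803, 0.2301]
eef_rot: [[0.987, -0.162, 0.002], [-0.162, -0.987, -0.0], [0.002, 0.0, -1.0]]
ft_force: [0.1, -0.1, 0.2]
gripper_width: 0.0371
gripper_force: 0.0
```

>>> drive_tool(
  plan=[-0.05,0,0,0,0,-0.15,-0.1,0,0,0,0,-0.3,-0.2,0,0,0,0,-0.45,-0.2,0,0,0,0,-0.6,-0.2,0,0,0,0,-0.75,-0.2,0,0,0,0,-0.9,-0.2,0,0,0,0,-1,-0.2,0,0,0,0,-1],
)

```text
time: 25.8
eef_pos: [0.5759, -0.0722, 0.2289]
eef_rot: [[0.634, 0.773, 0.001], [0.773, -0.634, -0.0], [0.0, 0.001, -1.0]]
ft_force: [0.5, -0.8, -0.0]
gripper_width: 0.0374
gripper_force: 0.0
```

Run:
```python
from h import *
f=cam('wrist'); save(f,'w9.png'); allpts(f,'wrist',['torch_center','torch_lens','cam_grip','dock_pad'])
to([.58,-.03,.25],101.2)
```

```text
wrist torch_center 0.82 [111.7 205.4] [0.5897 0.0157 0.016 ]
wrist torch_lens 0.9 [ 62.  142.7] [0.5743 0.086  0.016 ]
wrist cam_grip 0.97 [175.2 300.8] [ 0.6241 -0.0795  0.068 ]
eef [ 0.5758 -0.0721  0.2282] yaw 50.64 t 26.05 w 0.0369
shift n [ 0.141  -0.0937 -0.0872]
turn n [ 2.000e-04  0.000e+00 -8.427e-01]
```

View pics/w9.png

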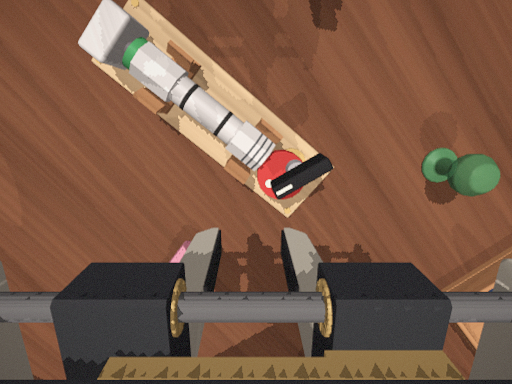

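The lobe (275,170) bears on the tail (262,150), and the lens sits on the green pad (135,55). I'll check the pad compression from the same viewpoint as before.

```bash
python3 -c "
from h import *
to([.5925,.0102,.169],101.24)"
```

```text
eef [ 0.5758 -0.0721  0.2282] yaw 50.64 t 26.05 w 0.0369
shift n [ 0.297  -0.157   0.2368]
turn n [ 2.000e-04  0.000e+00 -8.433e-01]
```

>>> drive_tool(
  plan=[0.06,-0.03,0,0,0,-0.14,0.12,-0.06,0,0,0,-0.28,0.18,-0.1,0,0,0,-0.42,0.24,-0.13,0,0,0,-0.56,0.297,-0.157,0.06,0,0,-0.7,0.297,-0.157,0.12,0,0,-0.843,0.297,-0.157,0.2,0,0,-0.843,0.297,-0.157,0.237,0,0,-0.843],
)

```text
time: 27.05
eef_pos: [0.5919, 0.0103, 0.1676]
eef_rot: [[-0.195, 0.981, -0.002], [0.981, 0.195, 0.0], [0.001, -0.002, -1.0]]
ft_force: [-0.5, -0.8, 0.5]
gripper_width: 0.0371
gripper_force: 0.0
```

Run:
```python
from h import *
cam('wrist');cam('wrist'); f=cam('wrist'); save(f,'w10.png')
to([.5925,.0102,.169],101.24)
a=cv2.imread('pics/w4.png')[40:150,200:310]; b=cv2.imread('pics/w10.png')[40:150,200:310]
for n,i in (('before',a),('after',b)):
    h=cv2.cvtColor(i,cv2.COLOR_BGR2HSV); m=(h[...,0]>40)&(h[...,0]<90)&(h[...,1]>90)
    c=np.argwhere(m); print(n,'rows',c[:,0].min()+40,c[:,0].max()+40,'cols',c[:,1].min()+200,c[:,1].max()+200, np.bincount(c[:,0])[-20:])
    s=i[:,45:58].astype(float).mean(1); g=s[:,1]-s[:,2]; 
    print(np.round(g[40:100]).astype(int))
cv2.imwrite('pics/cmp.png',cv2.resize(np.hstack([a,b]),None,fx=3.5,fy=3.5))
```

```text
eef [0.5923 0.0101 0.1686] yaw 101.25 t 27.2 w 0.037
shift n [ 0.0001  0.0008 -0.0017]
turn n [-0.0006 -0.0003  0.0002]
before rows 105 117 cols 230 270 [ 0  0  0  0  0  0  0 38 41 41 41 41 41 41 41 41 41 41 33  1]
[ -9  -8  -9  -9  -8  -9  -8  -8  -8  -8  -8  -6  -5  -7  -7  -7  -7  -7
  -6  -6  -7  -7  -8 -11  17  70  85  82  82  83  82  82  83  82  83  85
  71  15 -33 -28 -28 -27 -28 -27 -27 -28 -28 -28 -28 -18  -6  -3  -9  -8
  -8  -9  -9  -9  -9  -9]
after rows 105 115 cols 234 274 [ 0  0  0  0  0  0  0  0  0 40 41 41 41 40 40 40 40 40 40 40]
[ -9  -9  -9  -9  -8  -9  -9  -8  -9  -9  -8  -9  -8  -8  -7  -5  -7  -7
  -8  -8  -8  -9 -10 -13  28  86  82  81  81  81  81  81  80  81  82  84
  42   1 -10  -8  -9  -9  -9  -8  -9  -9  -9  -9  -9  -8  -8  -8  -8  -8
  -8  -8  -9  -9  -9  -9]
```

View pics/cmp.png

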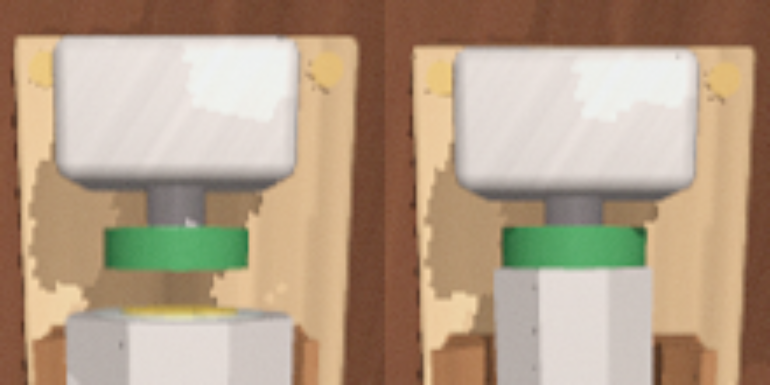

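Relative to the housing, the pad has moved back by about 3.2 px, or 2.3 mm. That is about 11.5 N, which agrees with the torque reading. The robot is clear, so I'm handing in.

```bash
python3 -c "
from h import *
print(env.job_done())"
```

```text
the job is handed in; nothing more can be done
None
```

The flashlight is in its dock saddles with the lens on the green pad, clamped by the knob's lobe at about 11.5 N (estimated from knob torque and pad compression); the arm let go, is clear of everything, and the job was handed in at about 27 s.

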